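# Lock the heel anvil onto its stand

## Robot

A 7-joint arm with a two-finger parallel gripper is mounted at the origin on the work surface. World frame = base frame: x ahead of the robot, y to its left, z up, the work surface at z = 0. Lengths are in m, angles in rad, forces in N, time in s.
With the tool pointing down it reaches from about 0.4 to 0.85 m from the base axis. Payload 10.4 kg.
Tool frame: the origin (TCP) lies between the finger pads; the fingertips stand 22 mm ahead of it and the grasp point (between the pads) lies 3 mm ahead of it; z points along the fingers, y is the line along which they close (so a half turn about z gives the same grasp; the last joint's range is limited). The gripper opens to 85 mm and grips with 20 to 120 N. Pads are 22 mm wide; open, the fingers measure 114 mm over their backs; the gripper's body (76 mm by 85 mm) begins 54 mm behind the grasp point. The pads swing forward as they close: fully open they stand 13 mm farther back than shut.
Start: joints at [-1.196, 0.332, -0.065, 1.46, 0.022, 1.35, -0.088], TCP at [0.242, 0.576, 0.22] pointing down, gripper open.
Joint ranges: [-2.6, 2.6], [-0.5, 2.12], [-1.47, 1.34], [0.16, 2.42], [-1.27, 4.41], [0.06, 2.06], [-2.6, 2.6]. Speed limits (rad/s): [2.22, 2.22, 2.79, 2.79, 3.14, 3.14, 3.14].

## Interface

Orientations are given as a unit quaternion [x, y, z, w].
In Python, from workcell import manip, camera, ticket, boxes_of, outline_of gives the robot as it stands.
- The arm moves only by the tool carry_out, never from a script. Its argument "deltas" is a list of rows, each a list of 5 numbers: the shift along the tool's x, y, z as a fraction of full scale, then the turn about the tool's z as a fraction of full scale, then the opening, from -1 (shut) to 1 (fully open), so that 0 is half open. In form: [[tx, ty, tz, spin, gripper], ...]. A call has 1 to 20 rows; each row is the pose to reach, as a shift and turn from the pose commanded when the call began, along the tool's axes at that moment; what a row does not reach only later rows make up. Full scale, the value 1, is 150 mm for a shift and 30 degrees for a turn. A row lasts 1/8 s, in which the tool goes at most 62.5 mm and 10.7 degrees, less where a joint would pass 70% of its speed; a pose out of reach is approached as far as the arm can. A call with a number of a shift or a turn outside -1 to 1 is refused whole. A call with a gripper value outside its range is refused whole. The fingers move at their own pace and stop on an object; "force" is the grip in N (left out, the last holds). Time passes only in rows, so rows that repeat a pose let the fingers close. It gives the time, the measured TCP pose, the force, the opening and the grip force at its end, in the units of the state.
- manip.get_obs(): the state, without advancing time (a new reading comes with each control period).
- camera(name): name is "scene" or "top" or "wrist"; returns a dict with "img" (420x560x3 uint8, red, green, blue), "depth" (420x560 float32, m along the optical axis (not along the pixel's ray), 0 where there is no reading), "vertical_fov" (degrees; the focal length in pixels is half the picture's height over the tangent of half this angle, whatever the lens; pixels are square), "cx", "cy" (the principal point, pixels), "R" (3x3) and "t" (3): a world point X has camera coordinates R X + t. Camera axes: x right, y down, z forward; pixel columns grow to the right and rows downward; lengths in m; the calibration is good to about 2 mm. A picture is of the moment at which its call begins.
- ticket.hand_in(): hands the job in; it is judged then, once.
Trained networks look in a picture, given as the dict that the camera call returned (one of the last four; its "shot" number tells which), for a name from the list of things; names that differ only in an ending like _2 or _b are one class to them, and where a whole thing is asked for, a point or a joint stands for the part that bears it (a point fixed in the world has none). Each returns a list of dicts, best first, with "conf" (0 to 1); they miss things now and then, are a little off and sometimes report something else, mostly with a low value. They report only what shows in the picture. A call takes as long as a camera call. They do not tell look-alikes from the thing itself.
- boxes_of(query, picture): "position" ([x, y, z] in m, in world coordinates, good to about 4 mm: the middle of the surface that is visible of it).
- outline_of(query, picture): "region" (420x560 bool, what is visible of it).
The state is a dict: "clock": time; "joint_pos": joint angles; "joint_velocities": joint speeds; "tau": joint torques, N m; "position": TCP position; "ee_rot": TCP orientation; "ft_force": force on the tool from outside, world axes, zero at the start; "torque": the same for the moment, N m; "grip_width": opening from 0.0 (shut) to 1.0 (fully open); "grasp_force": force on a finger pad.
Only numpy, scipy, OpenCV 4.12 (cv2) and the standard library are available. Lean on these libraries where they do the work, as an engineer would, in place of code of your own. Each camera call takes 0.05 s, during which the arm holds its last target. There are 200 camera calls.

## Task

Fit the heel anvil to the sloping stand: lay its keyhole plate flat on the deck with the round hole over the headed stud, then slide it straight down the slope until the stud is fully home at the end of the slot and the plate is locked under its head. Push through the drag of the cam ramps and feel for the stop, but do not force it (stay under about 25 N), then let go; leave the hammer, brush and glue jar where they are.

Things in the scene. Friction and masses are not known exactly. Their poses are not given: they have to be found in the camera images.
- anvil: Loose heel anvil, 0.36 to 0.6 kg: a dark steel plate 142 (x = -80 to +62) x 64 (y) x 5 mm thick with a keyhole in its -x half and a bright steel D-shaped block (the heel) standing on its +x half. Origin on the plate's underside, on its centre line, z up out of the plate. It starts flat on the bench.
- hole (a point): Centre of the keyhole's round (octagonal) hole, 25 mm across flats, at the plate's underside, 38 mm along -x from the anvil's origin. A slot 12 mm wide, with a funnelled mouth, runs from it along +x, towards the heel, and ends 9.5 mm short of the anvil's origin.
- slot_end (a point): Point at the plate's underside, 14 mm along -x from the anvil's origin (24 mm from the hole): the stud's axis lies here when its neck bears on the slot's end. Beside the slot two cam ramps rise on the plate's top from nothing at x = -22 to 3.5 mm high at x = -8, then stay level to x = +4 mm (anvil's axes).
- heel (a point): Grip point inside the heel, at x = +28, y = 0, z = 34 mm from the anvil's origin. The heel is 28 mm wide in y, with flat parallel sides from x = +10 to +38 mm, rounded to x = +52, and rises from z = 5 to 50 mm. Grip it across y. A push here tends to tip the plate and jam it under the stud's head: keep it flat.
- deck: Sloping pale wooden board of the fixed stand, 177 x 110 mm, x = -72 to +105. Origin on its upper face at the foot of the stud, 50 mm above the bench. z is normal to the face, x points straight up the slope (20 degrees from level), y level across it. At yaw 0 the slope falls towards the robot.
- stud: Steel stud square on the deck at its origin. Neck 9 mm, domed head 22 mm in diameter; head's underside 7, top 13.5 mm above the deck. Sprung: draws out along its axis up to 6 mm (3.5 N to start, then 2 N per mm). The ramps draw it out 1.5 mm as the plate slides home, so the second half of the slide drags by 7 to 17 N before the hard stop at the slot's end.
- hammer: Shoemaker's hammer lying on the bench; leave alone.
- brush: Brush lying on the bench; leave alone.
- glue: Amber jar, 64 mm in diameter, 85 mm tall, standing on the bench; leave alone.
Not all that is in view belongs to the job. Several things look just like the part that bears deck: the one meant starts farthest to the robot's left.

How it is judged:
On the way:
1. the stud's head has come up through the round hole: plate down on the deck, hole around the stud (x of hole in the frame of deck between -0.008 and 0.008 m and y of hole in the frame of deck between -0.005 and 0.005 m and z of hole in the frame of deck below 0.004 m), for 0.05 s.
At the end, for the whole second after the job is handed in: The anvil's plate lies flat on the deck (within 2 mm and 0.05 rad), under the stud's head, with the stud at the slot's end (within 1.5 mm along the slot and 3 mm across), its length within 0.15 rad of straight up the slope, and at rest (x of slot_end in the frame of deck between -0.0015 and 0.0015 m and y of slot_end in the frame of deck between -0.003 and 0.003 m and z of slot_end in the frame of deck between -0.002 and 0.002 m and angle between the z axis of anvil and the z axis of deck, either way round below 0.05 rad and angle between the x axis of anvil and the x axis of deck, either way round below 0.15 rad and linear speed of anvil below 0.01 m/s); the robot touches nothing.
It fails at once if the anvil is forced: more than 45 N between it and the stud (contact force between anvil and stud above 45 N).
It fails at once if the hammer is moved by more than 30 mm (distance of hammer from where it was at the start of the episode above 0.03 m).
It fails at once if the brush is moved by more than 30 mm (distance of brush from where it was at the start of the episode above 0.03 m).
It fails at once if the glue jar is moved by more than 30 mm (distance of glue from where it was at the start of the episode above 0.03 m).
It also fails if it takes over 58 s, if anything falls off the work surface, if the arm or the gripper's body presses on something with over 40 N, if the wrist force passes 120 N, or if a joint passes its speed limit or range.

## Working session

There is one attempt and no reset: what is moved stays moved. The work goes in short steps, Python scripts to look and compute and a tool call to move; the robot and the scene stay as the last step left them, time stands still between calls to the robot, and variables do not carry over. Pictures are saved under pics/ and viewed, at most 10 in all, crops included, and the job is handed in when it is done.

Besides the shell and the picture viewer there is one more tool, called after "Request:" as a command line: name --pt "numbers of a row" for each row, then --argument value for the rest. carry_out: Moves the arm, as the interface text tells. Its arguments: {"type":"object","properties":{"deltas":{"type":"array","items":{"type":"array","items":{"type":"number"}}},"force":{"type":"number"}},"required":["deltas"]}

```bash
ls; mkdir -p pics; python3 - <<'E'
from workcell import manip,camera,boxes_of
import cv2,numpy as np
o=manip.get_obs();print({k:np.round(v,3) for k,v in o.items()})
ims=[]
for n in("scene","top"):
    c=camera(n);ims.append(c["img"]);print(n,c["vertical_fov"],c["cx"],c["cy"],np.round(c["R"],3).tolist(),np.round(c["t"],3))
    for q in("anvil","deck","stud","heel","hammer","brush","glue","hole"):
        for b in boxes_of(q,c):print(q,round(b["conf"],2),np.round(b["position"],3))
cv2.imwrite("pics/a.png",ims[0][...,::-1]);cv2.imwrite("pics/b.png",ims[1][...,::-1])
E
```

```text
pics
{'clock': np.float64(0.0), 'joint_pos': array([-1.196,  0.333, -0.065,  1.461,  0.022,  1.35 , -0.088]), 'joint_velocities': array([ 0.001, -0.002,  0.002,  0.001, -0.001, -0.   , -0.002]), 'tau': array([ 1.0000e-03, -6.2544e+01,  5.0000e-02, -3.9161e+01,  1.6000e-02,
        1.0000e-02,  0.0000e+00]), 'position': array([0.242, 0.576, 0.219]), 'ee_rot': array([ 0.198,  0.98 , -0.001, -0.   ]), 'ft_force': array([-0.263, -0.543, -0.432]), 'torque': array([-0.022,  0.061, -0.031]), 'grasp_force': np.float64(0.0), 'grip_width': np.float64(1.002)}
scene 45.88635742993678 271.49288373716274 215.20755435417303 [[-0.541, 0.841, 0.004], [0.533, 0.347, -0.771], [-0.65, -0.415, -0.636]] [ 0.291 -0.219  1.591]
anvil 0.64 [ 0.555 -0.152  0.002]
deck 0.98 [ 0.734 -0.294  0.055]
deck 0.75 [ 0.365 -0.002  0.06 ]
deck 0.7 [ 0.282 -0.236  0.057]
deck 0.6 [0.569 0.165 0.056]
deck 0.19 [ 0.482 -0.409  0.024]
stud 0.58 [ 0.704 -0.293  0.061]
stud 0.39 [0.536 0.174 0.061]
stud 0.23 [0.478 0.415 0.015]
heel 0.55 [ 0.553 -0.154  0.004]
hammer 0.72 [ 0.481 -0.409  0.022]
brush 0.65 [0.481 0.414 0.017]
glue 0.8 [0.782 0.041 0.061]
hole 0.65 [ 0.557 -0.149  0.   ]
top 57.8606082127332 275.0064693179717 207.95209225483148 [[0.027, -1.0, -0.009], [-0.997, -0.026, -0.066], [0.065, 0.011, -0.998]] [-0.014  0.537  0.944]
anvil 0.77 [ 0.534 -0.158  0.01 ]
deck 0.89 [ 0.272 -0.247  0.059]
deck 0.85 [ 0.726 -0.3    0.06 ]
deck 0.68 [ 0.356 -0.013  0.057]
deck 0.61 [0.559 0.158 0.06 ]
stud 0.59 [ 0.702 -0.3    0.06 ]
stud 0.37 [0.532 0.168 0.064]
heel 0.71 [ 0.536 -0.156  0.006]
heel 0.37 [0.557 0.156 0.055]
hammer 0.74 [ 0.436 -0.418  0.017]
brush 0.87 [0.471 0.409 0.017]
glue 0.58 [0.757 0.025 0.082]
hole 0.82 [ 0.535 -0.16   0.007]
```

View pics/a.png

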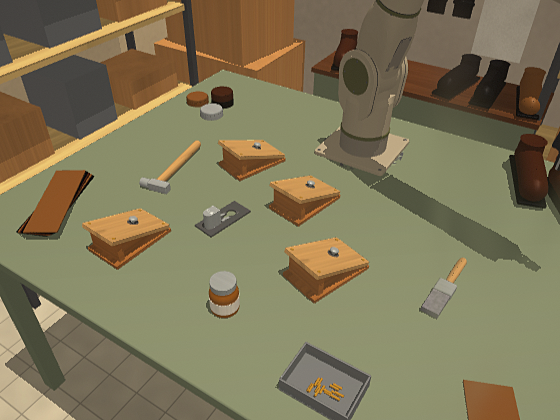

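View pics/b.png

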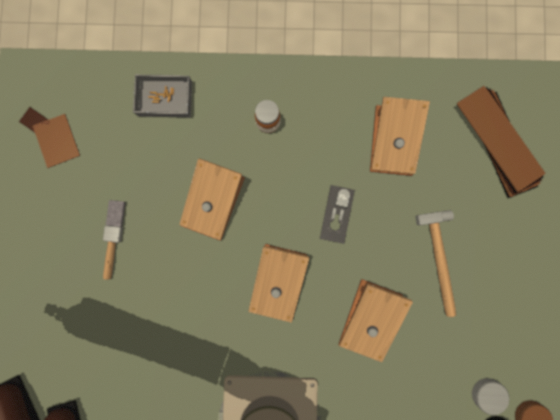

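Top view: four look-alike stands at px (211,200), (279,283), (375,322) and (400,135). The leftmost (largest y) is the one at (211,200), around (0.56, 0.16). The anvil is at (337,214), heel end up. The brush (112,240), hammer (440,260) and jar (267,115) are clear of the path. Next I measure the chosen stand and the anvil.

```bash
cat > h.py <<'E'
from workcell import manip,camera,boxes_of,outline_of
import cv2,numpy as np
from scipy.spatial.transform import Rotation as Ro
def pts(c,m=None):
    d=c["depth"];f=d.shape[0]/2/np.tan(np.radians(c["vertical_fov"]/2))
    m=(d>0) if m is None else m&(d>0)
    v,u=np.nonzero(m);z=d[v,u]
    return (np.c_[(u-c["cx"])/f*z,(v-c["cy"])/f*z,z]-c["t"])@c["R"]
def pix(c,X):
    p=c["R"]@np.array(X)+c["t"];f=210/np.tan(np.radians(c["vertical_fov"]/2))
    return p[:2]/p[2]*f+[c["cx"],c["cy"]]
def deckfit(P):
    # P: points near deck; RANSAC-free iterative plane fit
    for th in(.012,.006,.003,.002):
        if th==.012: n=np.array([0,0,1.]);k=(P[:,2]>.03)
        Q=P[k];c0=np.median(Q,0) if th==.012 else Q.mean(0)
        n=np.linalg.svd(Q-Q.mean(0),full_matrices=False)[2][2];n*=np.sign(n[2]);c0=Q.mean(0)
        k=abs((P-c0)@n)<th
    return n,c0,k
def frame(n):
    x=np.array([0,0,1])-n[2]*n;x/=np.linalg.norm(x);return np.c_[x,np.cross(n,x),n]
E
python3 - <<'E'
from h import *
for n in("top","scene"):
    c=camera(n)
    for o in outline_of("deck",c):
        P=pts(c,o["region"]);
        if abs(P.mean(0)[1]-.16)>.06: continue
        nn,c0,k=deckfit(P);F=frame(nn);L=(P[k]-c0)@F
        e=np.percentile(L,[.5,99.5],0);r=cv2.minAreaRect(L[:,:2].astype(np.float32)*1000)
        off=(P-c0)@nn; s=P[off>.006]
        print(n,"n",nn,"tilt",np.degrees(np.arccos(nn[2])),"yaw",np.degrees(np.arctan2(F[1,0],F[0,0])),"rect",r,"c0",c0)
        print(" ext",e[:,:2],"stud",len(s),s.mean(0) if len(s) else 0)
        b=np.array(r[0])/1000;print(" rect centre world",c0+F[:,:2]@b," origin by rect",c0+F[:,:2]@(b-[.0165,0]))
    for o in outline_of("anvil",c)[:1]:
        P=pts(c,o["region"]);k=(P[:,2]<.012);print("anvil",cv2.minAreaRect(P[k,:2].astype(np.float32)*1000),np.median(P[k,2]))
        h=P[P[:,2]>.04];print("heeltop",len(h),h.mean(0))
c=camera("top");cv2.imwrite("pics/c.png",cv2.resize(c["img"][140:260,160:380,::-1],None,fx=3.5,fy=3.5,interpolation=2))
E
```

```text
top n [-0.32319194  0.10949415  0.93997766] tilt 19.952195148796974 yaw -18.715859227805534 rect ((-3.2698593139648438, 0.14176559448242188), (110.11077880859375, 177.1890106201172), 89.96900177001953) c0 [0.55384223 0.1585557  0.0563503 ]
 ext [[-0.0905097  -0.05416731]
 [ 0.08438091  0.05439731]] stud 61 [0.53269699 0.16575708 0.06125023]
 rect centre world [0.55097665 0.15967621 0.0552345 ]  origin by rect [0.53628714 0.16465287 0.04960411]
anvil ((528.3215942382812, -160.63809204101562), (67.95074462890625, 144.75881958007812), 78.8288345336914) 0.0043896422974796095
heeltop 190 [ 0.56529417 -0.16660106  0.04897855]
scene n [-0.32195076  0.11083294  0.94024665] tilt 19.90698013465764 yaw -18.99624616116334 rect ((-7.609397888183594, -3.4459877014160156), (111.99673461914062, 179.60089111328125), 89.85629272460938) c0 [0.56141799 0.16303587 0.05720042]
 ext [[-0.09578375 -0.05839175]
 [ 0.07969257  0.05197684]] stud 45 [0.53751012 0.16969814 0.06107938]
 rect centre world [0.55353123 0.16210645 0.05460946]  origin by rect [0.53886206 0.16715638 0.04899131]
anvil ((524.597900390625, -172.04725646972656), (100.84101867675781, 152.51251220703125), 79.66214752197266) 0.0028116968144060402
heeltop 142 [ 0.57002245 -0.16273947  0.04691801]
```

View pics/c.png

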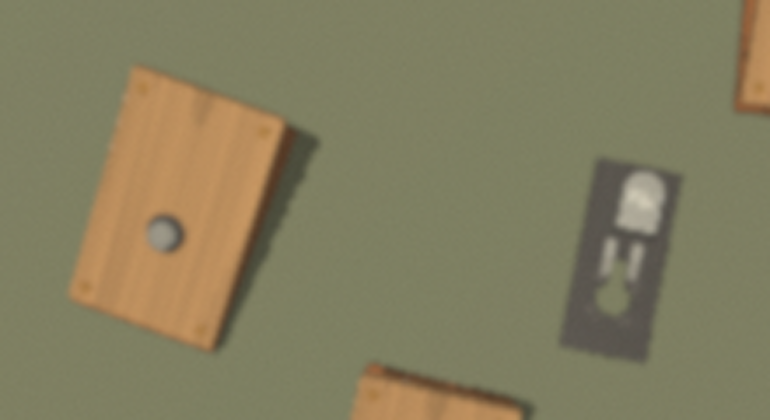

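Chosen: the stand with its stud at crop px (165,233), which is the farthest left. The anvil's keyhole is at (613,290) and its heel at (642,200). Moving above the heel now.

Request:
carry_out --pt "-0.98 -0.93 0 0 1" --pt "-0.98 -0.93 0 0 1" --pt "-0.98 -0.93 0 0 1" --pt "-0.98 -0.93 0 0 1"

```text
clock: 1.75
position: [0.3259, 0.387, 0.2202]
ee_rot: [0.2, 0.98, 0.0, 0.0]
ft_force: [-0.8, 0.5, 0.5]
grip_width: 0.998
grasp_force: 0.0
```

Request:
carry_out --pt "-0.98 -0.93 0 0 1" --pt "-0.98 -0.93 0 0 1" --pt "-0.98 -0.93 0 0 1" --pt "-0.98 -0.93 0 0 1"

```text
clock: 2.25
position: [0.4065, 0.2021, 0.2201]
ee_rot: [0.2, 0.98, 0.0, 0.0]
ft_force: [-0.3, 0.5, 0.2]
grip_width: 0.998
grasp_force: 0.0
```

Request:
carry_out --pt "-0.98 -0.93 0 0 1" --pt "-0.98 -0.93 0 0 1" --pt "-0.98 -0.93 0 0 1" --pt "-0.98 -0.93 0 0 1"

```text
clock: 2.75
position: [0.4877, 0.0169, 0.2199]
ee_rot: [0.2, 0.98, -0.0, 0.0]
ft_force: [-0.3, 1.5, 0.4]
grip_width: 0.997
grasp_force: 0.0
```

Request:
carry_out --pt "-0.98 -0.93 0 -0.387 1" --pt "-0.98 -0.93 0 -0.387 1" --pt "-0.98 -0.93 0 -0.387 1" --pt "-0.98 -0.93 0 -0.387 1" --pt "-0.98 -0.93 0 -0.387 1" --pt "-0.98 -0.93 0 -0.387 1"

```text
clock: 3.5
position: [0.5684, -0.1635, 0.2193]
ee_rot: [0.096, 0.995, 0.001, -0.0]
ft_force: [0.6, 1.5, 0.3]
grip_width: 1.0
grasp_force: 0.0
```

```bash
python3 - <<'E'
from h import *
o=manip.get_obs();R=Ro.from_quat(o["ee_rot"]).as_matrix();print(o["clock"],o["position"],R.round(3).tolist())
for n in("wrist","top"):
    c=camera(n)
    if n=="wrist":cv2.imwrite("pics/d.png",c["img"][...,::-1])
    P=pts(c);P=P[(abs(P[:,0]-.54)<.13)&(abs(P[:,1]+.163)<.12)]
    h=P[(P[:,2]>.043)&(P[:,2]<.056)&(abs(P[:,0]-.565)<.04)&(abs(P[:,1]+.167)<.03)]
    if len(h):print(n,len(h),h.mean(0),cv2.minAreaRect(h[:,:2].astype(np.float32)*1000))
    print(np.median(P[:,2]))
    if n=="wrist":
      for q in outline_of("anvil",c)[:1]:
        A=pts(c,q["region"]);A=A[(A[:,2]<.012)];print("plate",cv2.minAreaRect(A[:,:2].astype(np.float32)*1000))
E
```

```text
3.5 [ 0.5683959  -0.16352846  0.21925683] [[-0.982, 0.191, -0.001], [0.191, 0.982, 0.001], [0.001, 0.001, -1.0]]
wrist 1377 [ 0.56472837 -0.16536907  0.05072123] ((567.2791137695312, -166.09255981445312), (27.438068389892578, 42.07802963256836), 79.51795196533203)
0.0017927464818832818
plate ((530.9307861328125, -159.92526245117188), (65.91352844238281, 149.96946716308594), 80.08082580566406)
top 183 [ 0.56558233 -0.16702215  0.04920473] ((566.6853637695312, -167.2615509033203), (28.291744232177734, 40.70933532714844), 81.0387191772461)
0.6261710823144567
```

Request:
carry_out --pt "0.023 -0.02 0.4 0 1" --pt "0.023 -0.02 0.8 0 1" --pt "0.023 -0.02 0.9 0 1" --pt "0.023 -0.02 0.9 0 1"

```text
clock: 4.15
position: [0.5643, -0.1678, 0.0854]
ee_rot: [0.097, 0.995, 0.0, -0.0]
ft_force: [0.4, -0.5, -0.0]
grip_width: 1.001
grasp_force: 0.0
```

Request:
carry_out --pt "0 0 0.2 0 1" --pt "0 0 0.313 0 1" --pt "0 0 0.313 0 1" --pt "0 0 0.313 0 -1" --pt "0 0 0.313 0 -1" --pt "0 0 0.313 0 -1" --pt "0 0 0.313 0 -1" --pt "0 0 0.313 0 -1" --pt "0 0 0.313 0 -1" --force 40

```text
clock: 5.28
position: [0.5648, -0.1685, 0.0386]
ee_rot: [0.097, 0.995, -0.0, 0.001]
ft_force: [-0.7, 0.1, 7.4]
grip_width: 0.004
grasp_force: 3.2
```

```bash
python3 - <<'E'
from h import *
o=manip.get_obs();print(o["clock"],o["position"],o["grip_width"],o["grasp_force"],o["ft_force"])
a=camera("wrist")["img"];b=camera("scene")["img"][170:260,150:290]
a=cv2.resize(a,(400,300));b=cv2.resize(b,(400,300),interpolation=2)
cv2.imwrite("pics/e.png",np.hstack([a,b])[...,::-1])
E
```

```text
5.275 [ 0.56480479 -0.1685397   0.03860458] 0.004395435155159251 3.1757537620069343 [-0.66272575  0.13857177  7.42217221]
```

View pics/e.png

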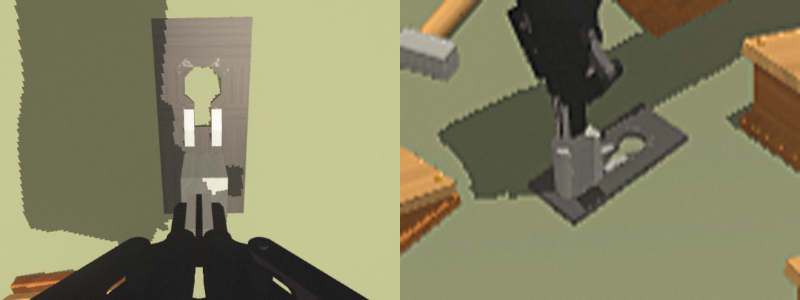

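The wrist view shows the fingers shut near the heel's far end (px 215,210), not around it. I'll measure where the heel is relative to the TCP.

```bash
python3 - <<'E'
from h import *
o=manip.get_obs();p=o["position"];print(o["joint_pos"])
T=p+np.array([0,0,-.003])
for n in("wrist","scene","top"):
    c=camera(n);print(n,"tcp",pix(c,p),"tip",pix(c,p-[0,0,.022]),"cam",(-c["R"].T@c["t"]).round(3))
    if n=="wrist":
        for q in outline_of("anvil",c)[:1]:
            A=pts(c,q["region"]);print("plate",cv2.minAreaRect(A[A[:,2]<.012][:,:2].astype(np.float32)*1000))
            h=A[(A[:,2]>.015)&(A[:,2]<.045)];print("face",len(h),h.mean(0),h.min(0),h.max(0))
        d=c["depth"]
        for vv in (240,255,265,275,290,310):
            m=np.zeros(d.shape,bool);m[vv,::1]=1
            print(vv,[pts(c,np.eye(1,560*420,vv*560+u).reshape(420,560)>0).round(3).tolist() for u in (255,270,285,300,310)])
    if n=="scene":cv2.imwrite("pics/f.png",cv2.resize(c["img"][180:250,180:270,::-1],(720,560),interpolation=1))
E
```

```text
[-0.24563419  0.46739094  0.56961193  1.77571112 -0.29664043  0.98304145
  1.81678594]
wrist tcp [279.05545546 275.48502775] tip [278.99133742 254.85547532] cam [ 0.482 -0.152  0.193]
plate ((528.2135009765625, -158.35198974609375), (66.64990997314453, 142.4297332763672), 79.58995819091797)
face 1417 [ 0.54675818 -0.16215836  0.03126237] [ 0.54393134 -0.17610185  0.01503979] [ 0.55054987 -0.14850852  0.04499272]
240 [[[0.544, -0.175, 0.04]], [[0.545, -0.169, 0.041]], [[0.547, -0.162, 0.041]], [[0.548, -0.156, 0.042]], [[0.548, -0.151, 0.043]]]
255 [[[0.547, -0.175, 0.051]], [[0.548, -0.169, 0.051]], [[0.549, -0.163, 0.051]], [[0.551, -0.157, 0.051]], [[0.551, -0.153, 0.051]]]
265 [[[0.551, -0.176, 0.051]], [[0.553, -0.17, 0.051]], [[0.554, -0.164, 0.051]], [[0.555, -0.158, 0.051]], [[0.556, -0.153, 0.051]]]
275 [[[0.556, -0.177, 0.05]], [[0.554, -0.17, 0.057]], [[0.556, -0.164, 0.056]], [[0.56, -0.158, 0.051]], [[0.561, -0.154, 0.051]]]
290 [[[0.556, -0.177, 0.063]], [[0.554, -0.17, 0.069]], [[0.555, -0.164, 0.068]], [[0.56, -0.159, 0.063]], [[0.561, -0.155, 0.063]]]
310 [[[0.556, -0.176, 0.077]], [[0.554, -0.17, 0.082]], [[0.555, -0.165, 0.082]], [[0.56, -0.16, 0.076]], [[0.561, -0.156, 0.076]]]
scene tcp [210.35978845 212.85295412] tip [210.99186449 219.43670738] cam [1.309 0.493 0.843]
top tcp [343.14312705 197.86759524] tip [341.67106864 198.66805515] cam [ 0.474 -0.011  0.977]
```

View pics/f.png

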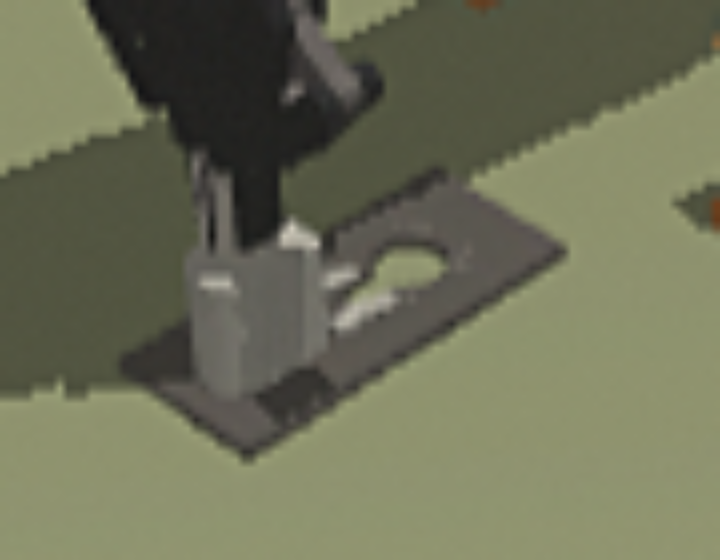

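The fingers appear to be shut within or on the heel's top. I'll open and look.

Request:
carry_out --pt "0 0 0 0 1" --pt "0 0 0 0 1" --pt "0 0 0 0 1" --pt "0 0 0 0 1" --pt "0 0 0 0 1"

```text
clock: 6.2
position: [0.5639, -0.1682, 0.0376]
ee_rot: [0.097, 0.995, 0.0, -0.0]
ft_force: [-0.0, -0.1, -0.1]
grip_width: 0.995
grasp_force: 0.0
```

```bash
python3 - <<'E'
from h import *
o=manip.get_obs();print(o["clock"],o["position"],o["grip_width"],o["grasp_force"],o["ft_force"])
w=camera("wrist");s=camera("scene");P=pts(s);
# fingers: points near TCP y +-.06
k=(np.abs(P[:,0]-.565)<.03)&(np.abs(P[:,1]+.168)<.07)&(P[:,2]<.14)&(P[:,2]>.012)
Q=P[k]
for z in np.arange(.01,.14,.01):
    q=Q[(Q[:,2]>=z)&(Q[:,2]<z+.01)];print(round(z,2),len(q),q[:,1].min().round(3) if len(q) else 0,q[:,1].max().round(3) if len(q) else 0)
a=w["img"];b=s["img"][160:250,150:270]
cv2.imwrite("pics/g.png",np.hstack([cv2.resize(a,(400,300)),cv2.resize(b,(400,300),interpolation=1)])[...,::-1])
E
```

```text
6.2 [ 0.56393922 -0.16821402  0.03757406] 0.9949212504023366 0.0 [-0.02047582 -0.10364047 -0.11241651]
0.01 37 -0.176 -0.147
0.02 53 -0.174 -0.147
0.03 49 -0.177 -0.148
0.04 110 -0.181 -0.149
0.05 20 -0.178 -0.121
0.06 32 -0.217 -0.113
0.07 59 -0.225 -0.111
0.08 56 -0.218 -0.111
0.09 53 -0.218 -0.113
0.1 39 -0.238 -0.1
0.11 101 -0.238 -0.098
0.12 107 -0.237 -0.098
0.13 111 -0.236 -0.098
```

View pics/g.png

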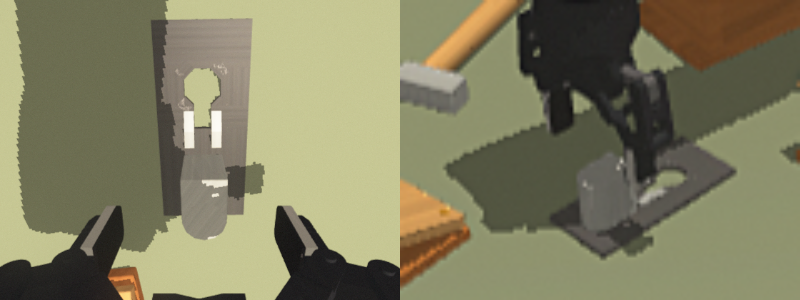

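The open fingers end at z≈0.055–0.06, so the real tips sit about 34 mm higher than the stated tool frame implies. I'll go lower by about 30 mm, with a small y correction, and close again.

Request:
carry_out --pt "0 0.016 0.1 0 1" --pt "0 0.016 0.2 0 1" --pt "0 0.016 0.2 0 1"

```text
clock: 6.68
position: [0.5632, -0.1656, 0.0058]
ee_rot: [0.097, 0.995, 0.0, -0.002]
ft_force: [-0.1, -1.3, 0.1]
grip_width: 0.998
grasp_force: 0.0
```

Request:
carry_out --pt "0 0 0 0 -1" --pt "0 0 0 0 -1" --pt "0 0 0 0 -1" --pt "0 0 0 0 -1" --pt "0 0 0 0 -1" --force 40

```text
clock: 7.3
position: [0.565, -0.1659, 0.0082]
ee_rot: [0.097, 0.995, 0.0, 0.0]
ft_force: [-0.3, 1.8, 5.0]
grip_width: 0.319
grasp_force: 41.2
```

Request:
carry_out --pt "0 0 -0.2 0 -1" --pt "0 0 -0.6 0 -1" --pt "0 0 -0.9 0 -1" --pt "0 0 -0.9 0 -1"

```text
clock: 7.8
position: [0.5661, -0.1665, 0.1457]
ee_rot: [0.098, 0.995, 0.0, 0.003]
ft_force: [0.3, -0.2, -5.7]
grip_width: 0.32
grasp_force: 41.1
```

Request:
carry_out --pt "0.07 0.3 0 0 -1" --pt "0.14 0.6 0 0 -1" --pt "0.215 0.903 0 0 -1" --pt "0.215 0.903 0 0 -1"

```text
clock: 8.3
position: [0.5579, -0.0216, 0.1405]
ee_rot: [0.094, 0.996, 0.001, -0.002]
ft_force: [0.6, -1.1, -4.5]
grip_width: 0.32
grasp_force: 41.3
```

Request:
carry_out --pt "0.07 0.3 0 0.13 -1" --pt "0.14 0.6 0 0.26 -1" --pt "0.215 0.903 0 0.26 -1" --pt "0.215 0.903 0 0.26 -1" --pt "0.215 0.903 0 0.26 -1"

```text
clock: 8.93
position: [0.5532, 0.1111, 0.1414]
ee_rot: [0.165, 0.986, -0.001, -0.001]
ft_force: [0.1, -0.3, -5.2]
grip_width: 0.321
grasp_force: 41.5
```

```bash
python3 - <<'E'
from h import *
o=manip.get_obs();print(o["clock"],o["position"],o["grip_width"],o["grasp_force"],o["ft_force"])
w=camera("wrist");cv2.imwrite("pics/i.png",w["img"][...,::-1])
for q in boxes_of("deck",w)+boxes_of("stud",w)+boxes_of("hole",w):print(q["conf"],q["position"])
for q in outline_of("anvil",w)[:1]:
    A=pts(w,q["region"]);n=np.linalg.svd((A-A.mean(0))[A[:,2]<np.median(A[:,2])+.003],full_matrices=False)[2][2];print(len(A),A.mean(0),n,np.median(A[:,2]))
E
```

```text
8.925 [0.55319674 0.11112552 0.14138634] 0.32076131135274993 41.54364159330726 [ 0.05640112 -0.33215499 -5.16819891]
0.85 [0.4199, 0.0156, 0.0742]
0.75 [0.5503, 0.1825, 0.0559]
0.86 [0.5321, 0.1709, 0.0634]
0.87 [0.5065, 0.1219, 0.1395]
```

View pics/i.png

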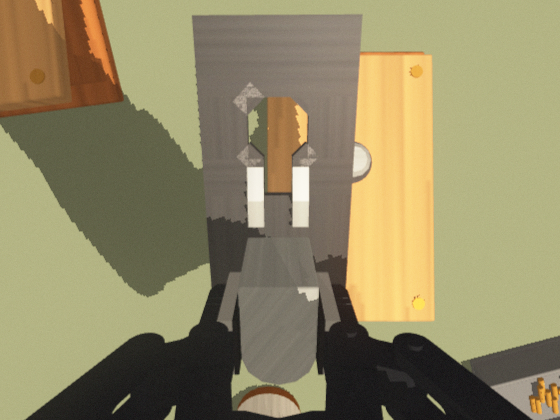

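The plate is held at u 195–360, with the deck on the right and the stud at (358,160) beside it. Pre-tilt: press the plate onto the deck beside the stud with a light grip so that it pivots to the slope.

Request:
carry_out --pt "0 0 0.1 0 -1" --pt "0 0 0.2 0 -1" --pt "0 0 0.27 0 -1" --pt "0 0 0.3 0 -1" --pt "0 0 0.33 0 -1" --pt "0 0 0.33 0 -1" --force 25

```text
clock: 9.93
position: [0.5538, 0.1124, 0.0932]
ee_rot: [0.165, 0.986, 0.0, -0.0]
ft_force: [0.3, -0.4, -5.2]
grip_width: 0.32
grasp_force: 41.5
```

Request:
carry_out --pt "0 0 0.04 0 -1" --pt "0 0 0.08 0 -1" --pt "0 0 0.12 0 -1" --pt "0 0 0.14 0 -1" --pt "0 0 0.14 0 -1" --pt "0 0 0.14 0 -1"

```text
clock: 10.68
position: [0.5511, 0.1136, 0.0732]
ee_rot: [0.164, 0.986, 0.001, -0.003]
ft_force: [-23.2, 0.3, 24.0]
grip_width: 0.319
grasp_force: 47.2
```

```bash
cat >> h.py <<'E'
def plate(w):
    q=outline_of("anvil",w)[0];A=pts(w,q["region"]);n,c0=np.array([0,0,1.]),None
    p=manip.get_obs()["position"];
    # points ahead of heel (lower end)
    R=Ro.from_quat(manip.get_obs()["ee_rot"]).as_matrix();xt=R[:,0]
    s=(A-p)@xt;B=A[(s>.028)]
    k=np.ones(len(B),bool)
    for th in(.006,.003,.0015,.0015):
        C=B[k];c0=C.mean(0);n=np.linalg.svd(C-c0,full_matrices=False)[2][2];n*=np.sign(n[2]);k=abs((B-c0)@n)<th
    return n,c0,B[k]
E
python3 - <<'E'
from h import *
o=manip.get_obs();print(o["position"],o["grasp_force"],o["ft_force"])
w=camera("wrist");n,c,B=plate(w);print("n",n,"tilt",np.degrees(np.arccos(n[2])),len(B),c)
E
```

```text
[0.55107911 0.1135696  0.0732302 ] 47.22354881465435 [-23.22065537   0.29079024  23.98073728]
n [-0.1819469   0.06141048  0.98138885] tilt 11.071337394993147 21103 [0.48497668 0.13593519 0.05993909]
```

Request:
carry_out --pt "0.025 0 0 0 -1" --pt "0.04 0 0.015 0 -1" --pt "0.05 0 0.03 0 -1" --pt "0.053 0 0.035 0 -1" --pt "0.053 0 0.035 0 -1" --force 20

```text
clock: 11.4
position: [0.5472, 0.1151, 0.068]
ee_rot: [0.165, 0.986, 0.001, 0.001]
ft_force: [-2.9, -0.8, 7.7]
grip_width: 0.322
grasp_force: 45.1
```

```bash
python3 - <<'E'
from h import *
o=manip.get_obs();print(o["position"],o["grasp_force"],o["ft_force"])
w=camera("wrist");n,c,B=plate(w);print("n",n,"tilt",np.degrees(np.arccos(n[2])),len(B),c)
E
```

```text
[0.54719089 0.11511887 0.06799367] 45.1466678828001 [-2.89543255 -0.77708322  7.74444012]
n [-0.30070361  0.10227877  0.94821748] tilt 18.519162462775846 17125 [0.48576471 0.1360182  0.04587541]
```

Request:
carry_out --pt "0.008 0 0.015 0 -1" --pt "0.01 0 0.025 0 -1" --pt "0.01 0 0.025 0 -1"

```text
clock: 11.88
position: [0.5466, 0.1154, 0.0667]
ee_rot: [0.165, 0.986, 0.001, 0.001]
ft_force: [-13.7, -3.9, 34.9]
grip_width: 0.321
grasp_force: 48.7
```

```bash
python3 - <<'E'
from h import *
o=manip.get_obs();print(o["position"],o["grasp_force"],o["ft_force"])
w=camera("wrist");n,c,B=plate(w);print("n",n,"tilt",np.degrees(np.arccos(n[2])),len(B),c)
E
```

```text
[0.54655883 0.11535027 0.06674847] 48.71273294091225 [-13.74492817  -3.87523405  34.87293713]Traceback (most recent call last):
  File "<stdin>", line 3, in <module>
  File "h.py", line 23, in plate
    q=outline_of("anvil",w)[0];A=pts(w,q["region"]);n,c0=np.array([0,0,1.]),None
      ~~~~~~~~~~~~~~~~~~~~~^^^
IndexError: list index out of range
```

Request:
carry_out --pt "0 0 -0.1 0 -1" --pt "0 0 -0.25 0 -1" --pt "0 0 -0.3 0 -1" --pt "0 0 -0.3 0 -1"

```text
clock: 12.48
position: [0.5449, 0.1155, 0.1082]
ee_rot: [0.165, 0.986, 0.0, 0.0]
ft_force: [0.2, 0.5, -4.6]
grip_width: 0.322
grasp_force: 43.8
```

```bash
cat >> h.py <<'E'
def holepx(w):
    # hole outline: hole boundary on plate mask
    q=outline_of("anvil",w)[0]["region"].astype(np.uint8)
    cs,h=cv2.findContours(q,cv2.RETR_CCOMP,cv2.CHAIN_APPROX_NONE)
    return cs,h
E
python3 - <<'E'
from h import *
o=manip.get_obs();print(o["position"],o["grasp_force"],o["ft_force"])
w=camera("wrist");cv2.imwrite("pics/j.png",w["img"][...,::-1]);np.savez("j.npz",**{k:w[k] for k in("img","depth","vertical_fov","cx","cy","R","t")})
n,c,B=plate(w);F=frame(n);print("n",n,"tilt",np.degrees(np.arccos(n[2])),"yaw",np.degrees(np.arctan2(F[1,0],F[0,0])),len(B),c)
L=(B-c)@F;print("plate ext",np.percentile(L,[.3,99.7],0)[:,:2])
for q in outline_of("deck",w)+outline_of("stud",w):
    P=pts(w,q["region"]);print(q["conf"],len(P),P.mean(0))
E
```

```text
[0.5449153  0.11554494 0.10816128] 43.76181051135063 [ 0.20133088  0.52391884 -4.63091251]
n [-0.32085287  0.11082907  0.94062232] tilt 19.843669029110718 yaw -19.055947637490426 16513 [0.48428449 0.13601185 0.08450761]
plate ext [[-0.03188538 -0.03181909]
 [ 0.03744336  0.03185291]]
0.78 30179 [0.54636678 0.18288627 0.05327275]
0.61 3849 [0.4189134  0.02842978 0.07515622]
0.87 1036 [0.53187099 0.16856577 0.06304592]
```

View pics/j.png

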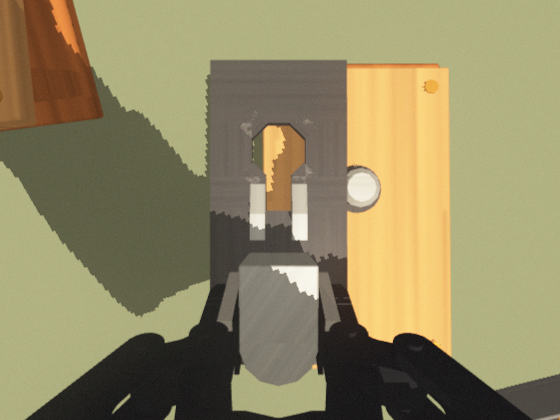

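The plate is tilted 19.8° and parallel to the deck. The hole is at px (279,149) and the stud head at (362,188), nearly whole. I'll compute hole and stud in the deck frame from this one picture.

```bash
python3 - <<'E'
from h import *
w=camera("wrist");o=manip.get_obs();R=Ro.from_quat(o["ee_rot"]).as_matrix()
n,c,B=plate(w);Fp=frame(n);lo=np.percentile((B-c)@Fp[:,0],.3);ym=np.percentile((B-c)@Fp[:,1],[.3,99.7]).mean()
hole=c+Fp@[lo+.042,ym,-.005];top=hole+n*.005
print("hole",hole,"px check",pix(w,top))
P=pts(w);k=(abs(P[:,0]-.55)<.13)&(P[:,1]>.13)&(abs(P[:,1]-.18)<.08)&(P[:,2]>.02)&(P[:,2]<.09);P=P[k]
dn,dc=np.array([-.3225,.110,.9400]),None
dn/=np.linalg.norm(dn);h=P@dn;hh,e=np.histogram(h,np.arange(h.min(),h.max(),.001));m=e[hh.argmax()]+.0005
D=P[abs(h-m)<.004];dc=D.mean(0);dn=np.linalg.svd(D-dc,full_matrices=False)[2][2];dn*=np.sign(dn[2]);D=P[abs((P-dc)@dn)<.002]
dc=D.mean(0);dn=np.linalg.svd(D-dc,full_matrices=False)[2][2];dn*=np.sign(dn[2]);F=frame(dn)
print("deck tilt",np.degrees(np.arccos(dn[2])),"yaw",np.degrees(np.arctan2(F[1,0],F[0,0])))
L=(D-dc)@F;xlo=np.percentile(L[:,0],.2);yhi=np.percentile(L[:,1],99.8)
print("origin by edges",dc+F@[xlo+.072,yhi-.055,0], "xhi",np.percentile(L[:,0],99.8)-xlo)
q=outline_of("stud",w)[0]["region"];S=pts(w,q);l=(S-dc)@F;s=l[(l[:,2]>.005)&(l[:,2]<.016)]
(u,v),r=cv2.minEnclosingCircle(s[:,:2].astype(np.float32)*1000)
t=s[s[:,2]>np.percentile(s[:,2],60)]
print("stud circ",u,v,r,"ztop",s[:,2].max(),"x",s[:,0].min(),s[:,0].max(),"y",s[:,1].min(),s[:,1].max())
st=dc+F@[u/1000,v/1000,0];print("stud foot",st)
hl=F.T@(hole-st);print("hole in deck (stud) frame mm",hl*1000)
print("tool axes per deck: xd in tool",(R.T@F[:,0]).round(3),"yd",(R.T@F[:,1]).round(3),"zd",(R.T@F[:,2]).round(3))
print("delta for hole 12mm above head top (z=16):",(R.T@F@(np.array([0,0,.016])-hl)/.15).round(4),"to flat z=0",(R.T@F@(-hl)/.15).round(4))
E
```

```text
hole [0.49439787 0.13202545 0.08252968] px check [278.05182643 150.7735353 ]
deck tilt 19.979437159406103 yaw -18.981068686717414
origin by edges [0.53614081 0.1664164  0.05112924] xhi 0.16310076993638362
stud circ -5.892996788024902 -22.876808166503906 10.99460506439209 ztop 0.01554061627639846 x -0.016682051586468433 0.00454391753455992 y -0.031137845642484084 -0.011887607621930018
stud foot [0.53576461 0.16691957 0.0509404 ]
hole in deck (stud) frame mm [-15.3032311  -46.45156062  39.17592682]
tool axes per deck: xd in tool [-0.94  -0.    -0.343] yd [ 0.     1.    -0.001] zd [ 0.343 -0.001 -0.94 ]
delta for hole 12mm above head top (z=16): [-0.1488  0.3098  0.11  ] to flat z=0 [-0.1853  0.3099  0.2102]
```

Request:
carry_out --pt "-0.05 0.15 0 0 -1" --pt "-0.1 0.31 0 0 -1" --pt "-0.135 0.31 0.04 0 -1" --pt "-0.135 0.31 0.072 0 -1" --pt "-0.135 0.31 0.072 0 -1" --pt "-0.135 0.31 0.072 0 -1"

```text
clock: 13.58
position: [0.579, 0.1524, 0.0976]
ee_rot: [0.165, 0.986, 0.0, -0.0]
ft_force: [-0.1, 0.3, -5.3]
grip_width: 0.323
grasp_force: 43.5
```

```bash
cat > m.py <<'E'
from h import *
w=camera("wrist");o=manip.get_obs();R=Ro.from_quat(o["ee_rot"]).as_matrix()
print(o["clock"],o["position"],o["ft_force"],o["grasp_force"])
n,c,B=plate(w);Fp=frame(n);lo=np.percentile((B-c)@Fp[:,0],.3);ym=np.percentile((B-c)@Fp[:,1],[.3,99.7]).mean()
hole=c+Fp@[lo+.042,ym,-.005]
st=np.array([.5358,.1669,.0509]);a,b=np.radians(-18.98),np.radians(20)
x=np.array([np.cos(b)*np.cos(a),np.cos(b)*np.sin(a),np.sin(b)]);y=np.array([-np.sin(a),np.cos(a),0]);F=np.c_[x,y,np.cross(x,y)]
print("tilt",np.degrees(np.arccos(n[2])),"yaw",np.degrees(np.arctan2(Fp[1,0],Fp[0,0])),"hole in deck mm",F.T@(hole-st)*1000,"ext",np.ptp(np.percentile((B-c)@Fp,[.3,99.7],0),axis=0))
E
python3 - <<'E'
exec(open("m.py").read())
cv2.imwrite("pics/k.png",cv2.resize(w["img"][60:300,160:420,::-1],(650,600),interpolation=1))
E
```

```text
13.625 [0.57908594 0.15255035 0.09772379] [-0.40301944  0.04331882 -4.88413921] 43.52695249021053
tilt 19.796136652974813 yaw -19.12373653808153 hole in deck mm [ 0.68358129 -0.0932515  22.91593091] ext [0.06981021 0.0636574  0.00286855]
```

View pics/k.png

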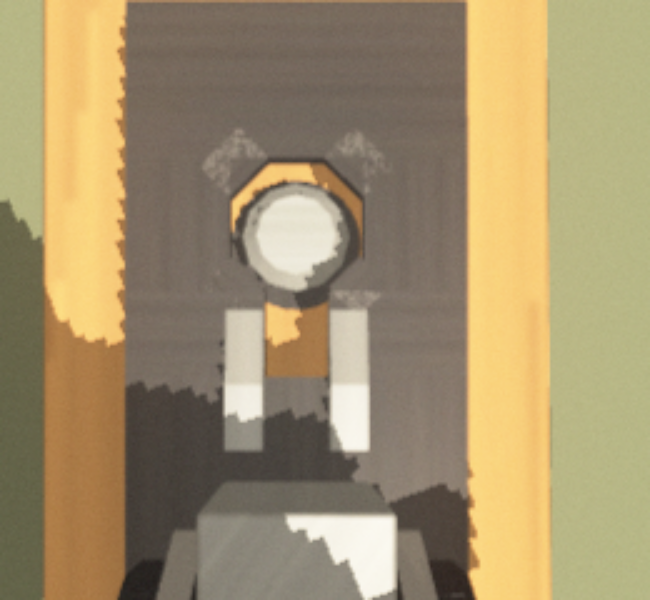

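The head (centre u≈297) is centred in the hole (231–363). Lowering along the deck normal.

Request:
carry_out --pt "-0.012 0 0.036 0 -1" --pt "-0.024 0 0.072 0 -1" --pt "-0.036 0 0.11 0 -1" --pt "-0.049 0 0.15 0 -1" --pt "-0.049 0 0.15 0 -1" --pt "-0.049 0 0.15 0 -1"

```text
clock: 14.42
position: [0.5855, 0.1505, 0.0758]
ee_rot: [0.165, 0.986, 0.0, -0.001]
ft_force: [-9.2, -2.2, 11.1]
grip_width: 0.326
grasp_force: 46.0
```

```bash
python3 m.py
```

```text
14.475 [0.58556862 0.15052964 0.07585656] [-9.29945129 -1.02704572 11.00633732] 46.03162921965122
tilt 20.14448823909738 yaw -18.911462815779103 hole in deck mm [-0.54113693  0.38242224  0.13853681] ext [0.07001728 0.06368984 0.00289024]
```

Request:
carry_out --pt "0.02 0 0.007 0 -1" --pt "0.04 0 0.014 0 -1" --pt "0.06 0 0.021 0 -1" --pt "0.075 0 0.027 0 -1" --pt "0.075 0 0.027 0 -1"

```text
clock: 15.15
position: [0.5773, 0.1542, 0.0725]
ee_rot: [0.165, 0.986, 0.001, 0.002]
ft_force: [1.3, -0.6, 6.8]
grip_width: 0.322
grasp_force: 45.4
```

```bash
python3 m.py
```

```text
15.2 [0.57731044 0.15424333 0.07254615] [1.87463055 0.04100253 6.97238251] 45.392306819558144
tilt 20.137528335040773 yaw -18.867364726150402 hole in deck mm [-10.07310297   1.18420784   0.14334743] ext [0.07000938 0.06356278 0.00288949]
```

Request:
carry_out --pt "0.02 -0.005 0.007 0 -1" --pt "0.04 -0.005 0.014 0 -1" --pt "0.055 -0.005 0.02 0 -1" --pt "0.055 -0.005 0.02 0 -1"

```text
clock: 15.75
position: [0.5698, 0.1562, 0.0697]
ee_rot: [0.165, 0.986, 0.001, 0.002]
ft_force: [3.6, -0.9, 6.6]
grip_width: 0.324
grasp_force: 45.4
```

```bash
python3 m.py
```

```text
15.8 [0.56974176 0.15612732 0.06971605] [ 3.47568918 -0.731995    7.24714115] 45.43306767940521
tilt 20.07375539624757 yaw -18.69854423702959 hole in deck mm [-18.60324185   0.59257819   0.12990611] ext [0.07037406 0.06363834 0.0028781 ]
```

Request:
carry_out --pt "0.013 -0.002 0.006 0 -1" --pt "0.026 -0.002 0.012 0 -1" --pt "0.026 -0.002 0.012 0 -1"

```text
clock: 16.23
position: [0.5678, 0.1567, 0.069]
ee_rot: [0.165, 0.986, 0.001, 0.004]
ft_force: [8.3, -2.1, 9.8]
grip_width: 0.322
grasp_force: 45.9
```

```bash
python3 m.py
```

```text
16.275 [0.56781886 0.15670804 0.06898853] [ 7.708915   -1.65361813 10.18185222] 45.892822444438934
tilt 20.056541558181117 yaw -18.682294820648973 hole in deck mm [-20.54956169   0.58036442   0.12868335] ext [0.07018561 0.06354336 0.00287334]
```

Request:
carry_out --pt "0.01 -0.001 0.004 0 -1" --pt "0.02 -0.002 0.008 0 -1" --pt "0.02 -0.002 0.008 0 -1"

```text
clock: 16.7
position: [0.565, 0.1576, 0.0679]
ee_rot: [0.165, 0.986, 0.002, 0.004]
ft_force: [8.4, -1.9, 9.3]
grip_width: 0.324
grasp_force: 46.0
```

```bash
python3 m.py
```

```text
16.75 [0.56499613 0.15754957 0.06786765] [ 8.22959786 -1.0393025  11.03135605] 45.96647389233112
tilt 20.03035636062421 yaw -18.717526004541966 hole in deck mm [-23.72219543   0.43483387   0.10477191] ext [0.07019398 0.06350974 0.00287237]
```

Request:
carry_out --pt "0.007 0 0.003 0 -1" --pt "0.01 0 0.004 0 -1" --pt "0.01 0 0.004 0 -1"

```text
clock: 17.18
position: [0.5646, 0.1577, 0.0677]
ee_rot: [0.166, 0.986, 0.002, 0.005]
ft_force: [11.4, -2.7, 11.4]
grip_width: 0.319
grasp_force: 46.1
```

```bash
python3 m.py
```

```text
17.225 [0.56452897 0.15769838 0.06770574] [10.7481242  -3.31509156 10.42713337] 46.05900004506111
tilt 20.06522690428289 yaw -18.582231419244437 hole in deck mm [-24.15481463   0.48515967   0.13252693] ext [0.07016765 0.06354888 0.00286211]
```

Request:
carry_out --pt "0.005 0 0.002 0 -1" --pt "0.009 0 0.003 0 -1" --pt "0.009 0 0.003 0 -1"

```text
clock: 17.65
position: [0.5643, 0.1577, 0.0677]
ee_rot: [0.166, 0.986, 0.002, 0.006]
ft_force: [14.9, -3.8, 10.6]
grip_width: 0.32
grasp_force: 46.0
```

```bash
python3 m.py
```

```text
17.7 [0.5643841  0.15769323 0.0677582 ] [15.199791   -4.42923478 11.11989763] 46.03103511035442
tilt 20.13401000044819 yaw -18.571939538741926 hole in deck mm [-24.44574751   0.52338064   0.1606399 ] ext [0.07036551 0.0634763  0.00288104]
```

The stop is felt: force rises about 4.5 N with no real travel, at -24.4 mm. Releasing.

Request:
carry_out --pt "0 0 -0.01 0 -1" --pt "0 0 -0.01 0 0.2" --pt "0 0 -0.01 0 1" --pt "0 0 -0.01 0 1" --pt "0 0 -0.01 0 1" --pt "0 0 -0.15 0 1" --pt "0 0 -0.5 0 1" --pt "0 0 -0.8 0 1" --pt "0 0 -0.8 0 1"

```text
clock: 18.88
position: [0.5598, 0.1592, 0.1875]
ee_rot: [0.165, 0.986, 0.002, 0.002]
ft_force: [0.3, 1.1, 0.3]
grip_width: 1.004
grasp_force: 0.0
```

```bash
python3 m.py; python3 - <<'E'
from h import *
w=camera("wrist");cv2.imwrite("pics/l.png",w["img"][...,::-1])
E
```

```text
18.925 [0.55866145 0.15897489 0.18515136] [-0.75786903 -0.29051392 -0.95402082] 0.0
tilt 20.094216007819536 yaw -19.114332140090116 hole in deck mm [-24.39702622   0.57782539   0.12618321] ext [0.062981   0.06339544 0.00290961]
```

View pics/l.png

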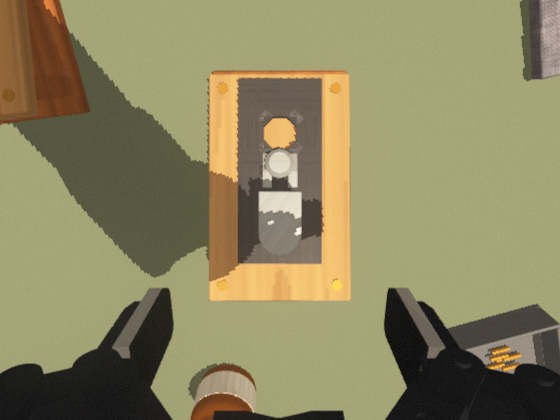

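The anvil lies flat (20.1° tilt) with the stud head at (280,163), at the slot's end and clear of the hole at (280,132). The gripper is open and clear, and the plate stayed at -24.4 mm after release. Handing in.

```bash
python3 -c "
from workcell import ticket
print(ticket.hand_in())"
```

```text
the job is handed in; nothing more can be done
None
```

The anvil is fitted on the leftmost stand, slid about 24.4 mm down the slope to the felt stop and lying flat under the stud's head; the gripper is clear and the job is handed in (no verdict was returned).

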